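Seat the amber filter cell on the bench safelight

ROBOT

A 7-joint arm with a two-finger parallel gripper is mounted at the origin on the work surface; the furniture and walls round the work are solid. World frame = base frame: x ahead of the robot, y to its left, z up, the work surface at z = 0. Lengths are in m, angles in degrees, forces in N, time in s.
With the tool pointing down it reaches from about 0.425 to 0.875 m from the base axis. Payload 4.7 kg.
Tool frame: the origin (TCP) lies on the centre line of the jaws, within the pads' length; the fingertips stand ahead of it and the grasp point (between the pads) lies 2 mm behind it (env.tip_reach is the x of the fingertips in the tool frame, in m); x points along the fingers, z is the direction in which the jaws open and shut, and the axes are right-handed (so a half turn about x gives the same grasp; the last joint's range is limited). The gripper opens to 87 mm and grips with 3 to 60 N. Pads are 19 mm wide; open, the fingers measure 117 mm over their backs; the gripper's body (75 mm by 190 mm) begins 51 mm behind the grasp point.
Start: joints at [-62.619, 18.392, -4.016, 83.108, 1.295, 78.541, -3.26], TCP at [0.291, 0.581, 0.24] pointing down, gripper open.
Joint ranges: [-163.93, 163.93], [-17.29, 119.83], [-79.2, 71.16], [3.27, 140.29], [-89.18, 269.18], [5.43, 117.66], [-154.24, 154.24]. Speed limits (degrees/s): [147.25, 147.25, 180, 180, 180, 180, 180].

INTERFACE

Orientations are given as [roll, pitch, yaw] about the fixed x, y, z axes, in that order (R = Rz(yaw) Ry(pitch) Rx(roll)).
In Python, from cell import telemetry, optics, env, models gives the robot as it stands.
- The arm moves only by the shell command python3 -m pendant 'ROWS' [FORCE]. ROWS is JSON, a list of rows, each a list of 3 entries, a list of its own where there are three numbers: the finger opening in mm, from 0 to 87, then the shift along the tool's x, y, z in mm, then the turn, a rotation vector about the tool's x, y, z in rad. A call has 1 to 10 rows; each row is the pose to reach, as a shift and turn from the pose commanded when the call began, along the tool's axes at that moment; what a row does not reach only later rows make up. A row lasts 1/12 s, in which the tool goes at most 41.7 mm and 7.16 degrees, less where a joint would pass 70% of its speed; a pose out of reach is approached as far as the arm can. A call with a gripper value outside its range is refused whole. The fingers move at their own pace and stop on an object; FORCE is the grip in N (left out, the last holds). Time passes only in rows, so rows that repeat a pose let the fingers close. It gives the time, the measured TCP pose, the force and the opening at its end, in the units of the state.
- telemetry.get_obs(): the state, without advancing time (a new reading comes with each control period).
- optics.read_camera(name): name is "side" or "top"; returns a dict with "image" (384x512x3 uint8, blue, green, red), "range_z" (384x512 float32, m along the optical axis (not along the pixel's ray), 0 where there is no reading), "fx", "fy", "cx", "cy" (pixels), "cam_to_world" (4x4, takes a point from camera to world coordinates). Camera axes: x right, y up, looking along -z (the intrinsics and any distortion apply to the point x, -y, -z); pixel columns grow to the right and rows downward; lengths in m; the calibration is good to about 2 mm. A picture is of the moment at which its call begins.
- env.sign_off(): hands the job in, once; it reports no verdict.
Trained networks look in the newest picture that a camera, given by its name, has taken for a name from the list of things; names that differ only in an ending like _2 or _b are one class to them, and where a whole thing is asked for, a point or a joint stands for the part that bears it (a point fixed in the world has none). Each returns a list of dicts, best first, with "confidence" (0 to 1); they miss things now and then, are a little off and sometimes report something else, mostly with a low value. They report only what shows in the picture. A call takes as long as a camera call. They do not tell look-alikes from the thing itself.
- models.masks_of(camera, label): "pixels" (384x512 bool, what is visible of it) and "extent" ([left, top, right, bottom] as shares, 0 to 1, of the picture: columns of its width, rows of its height, round what is visible of it).
- models.landmark_of(camera, label): "centre" ([row, column] as shares, 0 to 1, of the picture: columns of its width, rows of its height: a listed point, or the origin of a listed thing).
The state is a dict: "time_s": time; "qpos": joint angles; "joint_velocities": joint speeds; "effort": joint torques, N m; "tool_pos": TCP position; "tool_rot": TCP orientation; "force": force on the tool from outside, world axes, zero at the start; "wrist_torque": the same for the moment, N m; "grip_width": finger opening in m.
Only numpy, scipy, OpenCV 4.12 (cv2) and the standard library are available. Lean on these libraries where they do the work, as an engineer would, in place of code of your own. Each camera call takes 0.05 s, during which the arm holds its last target.

TASK

Fit the amber filter cell onto the brass spigot of the bench safelight: turn its knurled collar until the hidden keyway inside drops over the pin and the cell sits fully home on the lamp, and finish while still holding it pushed home against the spring. The glass is brittle, so handle the cell gently and never squeeze it with more than 30 N; leave the loupe, the film cassette and the tape roll where they are.

Things in the scene. Friction and masses are not known exactly. Their poses are not given: they have to be found in the camera images.
- cell: Loose round filter cell, 40 mm high, 51 mm across, about 120 g, upright: dark skirt below, aluminium knurled collar above, amber glass in the closed top. Origin at the centre of its underside, z up, x from the axis to the red dot on its top rim. Inside, open below: bore 31 mm across, ceiling 24 mm above the underside, and one keyway 10 mm wide, out to 23 mm from the axis, right under the red dot (+x)
- cell_collar (a point): Point on the cell's axis, 32 mm above its underside: middle of the knurled collar, 54 mm across, which spans 24 to 40 mm above the underside. Grip it here, from above, at any yaw; a squeeze of 12 to 25 N holds it against the spring. Axes as the cell's
- lamp: Fixed bench safelight: grey round housing 60 mm high, 96 mm across at the foot, 80 mm at the flat top flange. Origin at the centre of its underside on the worktop, z up, x from the axis to the red dot on the flange, 34 mm out. On the flange stands a brass spigot, 28 mm across and 20 mm high, its top 5 mm bevelled to 21 mm across
- lamp_seat (a point): On the lamp's axis at the flange, 60 mm above the worktop: the cell's origin when home. A dark key pin 6 mm wide juts from the spigot out to 20.5 mm from the axis, its top 10 mm above here, at an unknown angle 25 to 72 degrees clockwise (seen from above) from the lamp's red dot. The cell rests on it 10 mm up until its keyway, turned over the pin (6 degrees of play either way), lets it down
- ejector_top (a point): Centre of the top of the white sprung ejector in the spigot, 36 mm above the flange when free. It meets the cell's ceiling when the cell's underside is 12 mm above the flange and pushes up with about 1.5 N there, 2.5 N where the cell rests on the pin and 7.5 N at home: a cell let go rises again
- loupe: Black focusing loupe, 46 mm across, 58 mm high, upright; origin at the centre of its underside; to be left alone
- cassette: Grey film cassette standing on end, 25 x 28 x 51 mm; origin at the centre of its underside; to be left alone
- tape: White roll of tape lying flat, 96 mm across, 24 mm high; origin at the centre of its underside; to be left alone
Things that resemble listed ones, but are neither listed nor needed, are in the scene too. What is shaped like the cell but green is not meant.

How it is judged:
By the outcome, as a careful person would: the job done as asked, in the order asked, and still so for the second after the job is handed in, while the arm keeps its last pose, push and grip.
It also fails if it takes over 61 s, if anything falls off the work surface, if the arm or the gripper's body presses on something with over 40 N, if the wrist force passes 120 N, or if a joint passes its speed limit or range.

## Working session

There is one attempt and no reset: what is moved stays moved. The work goes in short steps, Python scripts to look and compute and a shell command to move; the robot and the scene stay as the last step left them, time stands still between calls to the robot, and variables do not carry over. Pictures are saved under pics/ and viewed, and the job is handed in when it is done.

```bash
ls; mkdir -p pics
python3 - <<'E'
from cell import telemetry, optics, env, models
import cv2
o=telemetry.get_obs()
print({k:o[k] for k in('time_s','tool_pos','tool_rot','force','grip_width')},env.tip_reach)
for c in('top','side'):
    d=optics.read_camera(c); cv2.imwrite(f'pics/{c}0.png',d['image']); print(c,d['fx'],d['fy'],d['cx'],d['cy'],d['cam_to_world'], d.keys())
    for l in('cell','lamp','cell_collar','lamp_seat','ejector_top','loupe','cassette','tape'):
        print(l,[(round(r['confidence'],2),[round(r['centre'][0]*384),round(r['centre'][1]*512)]) for r in models.landmark_of(c,l)])
E
```

```text
pics
{'time_s': 0.0, 'tool_pos': array([0.29058096, 0.58083266, 0.23843021]), 'tool_rot': array([-177.18734451,   89.88678794, -113.7594735 ]), 'force': array([ 0.09802292, -0.116719  ,  0.44597143]), 'grip_width': 0.08715800536087871} 0.017
top 431.689261970756 431.689261970756 250.97423002872225 188.85472198199278 [[-0.01017829  0.97223875 -0.23376957  0.35345866]
 [-0.99992217 -0.00820927  0.00939444 -0.05959151]
 [ 0.00721456  0.233847    0.97224664  1.0392282 ]
 [ 0.          0.          0.          1.        ]] dict_keys(['image', 'range_z', 'fx', 'fy', 'cx', 'cy', 'cam_to_world'])
cell [(0.95, [211, 284])]
lamp [(0.76, [252, 136]), (0.32, [211, 285])]
cell_collar [(0.87, [212, 287]), (0.59, [252, 252])]
lamp_seat [(0.93, [248, 129])]
ejector_top [(0.5, [244, 126]), (0.25, [151, 150])]
loupe [(0.73, [153, 156]), (0.57, [247, 139])]
cassette [(0.63, [152, 203])]
tape [(0.57, [229, 366])]
side 400.5333756691787 400.5333756691787 255.63990474397994 194.96369217428767 [[-0.99976196 -0.02087083  0.00635921  0.57538581]
 [ 0.01461297 -0.42409568  0.90549949  0.7628287 ]
 [-0.01620162  0.90537686  0.42429971  0.4535252 ]
 [ 0.          0.          0.          1.        ]] dict_keys(['image', 'range_z', 'fx', 'fy', 'cx', 'cy', 'cam_to_world'])
cell [(0.93, [205, 266]), (0.83, [217, 308])]
lamp [(0.75, [293, 324])]
cell_collar [(0.92, [192, 267]), (0.65, [203, 309])]
lamp_seat [(0.81, [268, 324])]
ejector_top [(0.48, [247, 327])]
loupe [(0.61, [292, 190])]
cassette [(0.64, [251, 194])]
tape [(0.72, [175, 282])]
```

View pics/top0.png

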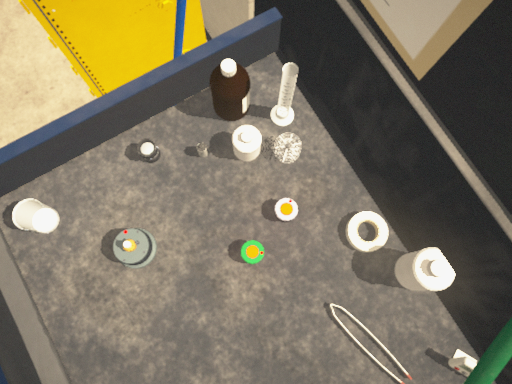

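View pics/side0.png

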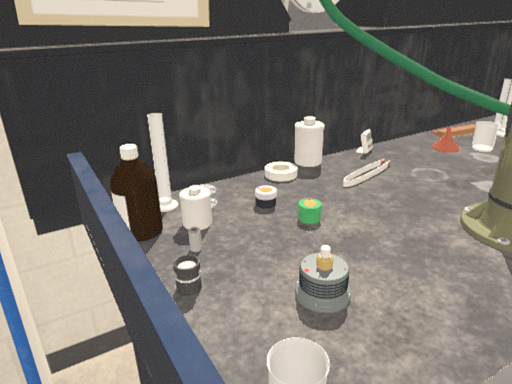

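Two things could be the cell: the aluminium-collared one at top (210,286) / side (197,265), and the green one at top (252,252) / side (211,310). The first fits because it has an aluminium collar, a dark skirt and amber glass. The lamp is at top (247,133). I'll check both in enlarged crops.

```bash
cat > h.py <<'E'
import numpy as np, cv2
from cell import telemetry, optics, env, models
def pix2world(d,r,c,z):
    "intersect pixel ray with plane z"
    M=d['cam_to_world']; v=np.array([(c-d['cx'])/d['fx'],-(r-d['cy'])/d['fy'],-1.])
    w=M[:3,:3]@v; o=M[:3,3]; return o+w*(z-o[2])/w[2]
def cloud(d):
    M=d['cam_to_world']; Z=d['range_z']; r,c=np.mgrid[:384,:512]
    p=np.stack([(c-d['cx'])/d['fx']*Z,-(r-d['cy'])/d['fy']*Z,-Z],-1)
    return p@M[:3,:3].T+M[:3,3]
def proj(d,p):
    M=d['cam_to_world']; q=(np.asarray(p)-M[:3,3])@M[:3,:3]
    return (d['cy']-d['fy']*q[...,1]/-q[...,2], d['cx']+d['fx']*q[...,0]/-q[...,2])
E
python3 - <<'E'
from h import *
d=optics.read_camera('top'); P=cloud(d); s=optics.read_camera('side'); S=cloud(s)
def crop(im,r,c,h=32):
    return cv2.resize(im[r-h:r+h,c-h:c+h],(384,384),interpolation=cv2.INTER_CUBIC)
cv2.imwrite('pics/crops.png',np.hstack([crop(d['image'],211,286),crop(d['image'],248,133)]))
cv2.imwrite('pics/crops2.png',np.hstack([crop(s['image'],197,265),crop(s['image'],275,324,)]))
for n,(C,r,c) in {'cell':(P,210,286),'green':(P,252,252),'lamp':(P,256,138),'ej':(P,244,127)}.items():
    print(n,C[r,c])
# cell collar top points
for nm,C in(('top',P),('side',S)):
  p=C.reshape(-1,3)
  for n,(x0,y0),zl,zh in(('cell',P[210,286][:2],.034,.046),('lampflange',P[256,138][:2],.055,.066),('ej',P[244,127][:2],.088,.105)):
    m=(np.hypot(p[:,0]-x0,p[:,1]-y0)<.06)&(p[:,2]>zl)&(p[:,2]<zh); q=p[m]
    if len(q): print(nm,n,len(q),q.mean(0),(q.min(0)+q.max(0))/2,np.ptp(q,0))
# red pixels
for nm,dd,C in(('top',d,P),('side',s,S)):
  im=dd['image'].astype(int); m=(im[...,2]>130)&(im[...,1]<90)&(im[...,0]<90)
  n,l,st,ce=cv2.connectedComponentsWithStats(m.astype(np.uint8))
  for i in range(1,n): print(nm,st[i],ce[i][::-1],C[int(round(ce[i][1])),int(round(ce[i][0]))])
E
```

```text
cell [ 0.54109182 -0.15083852  0.04384622]
green [ 0.44429873 -0.07008132  0.04039334]
lamp [0.43593994 0.18585177 0.06108638]
ej [0.45878881 0.20146428 0.0990024 ]
top cell 404 [ 0.54548796 -0.14999664  0.03950079] [ 0.54586744 -0.15016894  0.03969589] [0.05098106 0.05416168 0.00983078]
top lampflange 716 [0.45603257 0.20185584 0.05951241] [0.45886079 0.2054478  0.06036911] [0.07198325 0.07736335 0.01051032]
top ej 46 [0.46073287 0.20560706 0.09458482] [0.46085165 0.20657084 0.09364095] [0.01480209 0.01497887 0.01072289]
side cell 206 [ 0.54447418 -0.14328309  0.04062231] [ 0.54399646 -0.14980933  0.03918337] [0.05294325 0.05655839 0.01029709]
side lampflange 702 [0.4550431  0.21169169 0.06112169] [0.45764211 0.20509954 0.06052223] [0.07431692 0.07904365 0.01085678]
side ej 77 [0.46012525 0.21044872 0.09433813] [0.46014295 0.20835552 0.09369533] [0.01435701 0.01440088 0.01035786]
top [290 201   1   1   1] [201. 290.] [ 0.56355961 -0.16138135  0.03913561]
top [124 231   3   2   5] [231.6 125.2] [0.49030411 0.21810166 0.06097501]
top [261 252   1   2   2] [252.5 261. ] [ 0.44421859 -0.09081547  0.03910503]
top [455 367   4   3   6] [368.16666667 456.33333333] [ 0.18777573 -0.51610236  0.02739759]
side [431 130   1   1   1] [130. 431.] [-0.11144987 -0.72285603  0.01675153]
side [382 162   2   2   3] [162.33333333 382.33333333] [ 0.16920572 -0.412201    0.00789554]
```

View pics/crops.png

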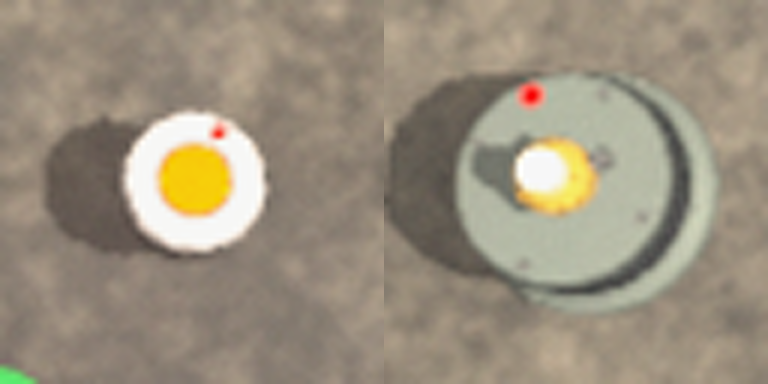

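View pics/crops2.png

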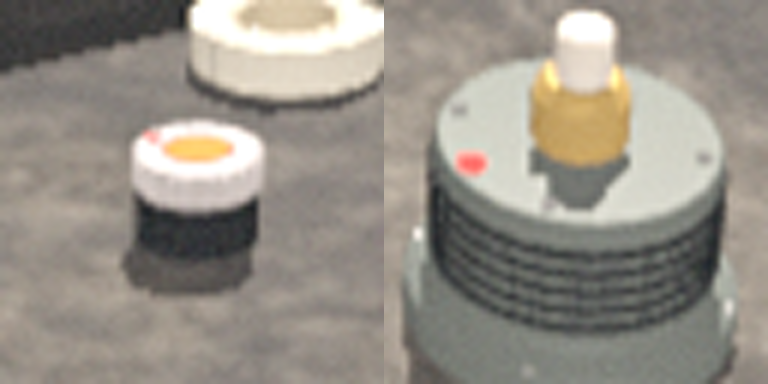

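Both crops confirm the choice: the cell has a white/aluminium collar, a dark skirt and a red dot at top (201,290). The lamp's red dot is at top (231.6,125). A small dark mark right of the spigot, at top about (242,169−…) in the crop, may be the pin. Next I'll fit the axes and check that mark.

Run:
```python
from h import *
d=optics.read_camera('top'); s=optics.read_camera('side')
from scipy.optimize import minimize
def sub(img,r,c,h=28):
    return img[r-h:r+h,c-h:c+h]
# flange/collar: ellipse-edge fit: maximise gradient along projected circle
def fit(dd,x0,y0,z,R,half=None):
    g=cv2.GaussianBlur(dd['image'].astype(np.float32),(0,0),.8)
    a=np.linspace(0,2*np.pi,180,endpoint=False)
    def samp(x,y,r):
        p=np.stack([x+r*np.cos(a),y+r*np.sin(a),np.full_like(a,z)],-1); rr,cc=proj(dd,p)
        return cv2.remap(g,cc.astype(np.float32)[None],rr.astype(np.float32)[None],cv2.INTER_LINEAR)[0]
    def f(v):
        D=np.abs(samp(v[0],v[1],R+.0015)-samp(v[0],v[1],R-.0015)).sum(-1); return -np.minimum(D,120).mean()
    best=min(((f((x0+i*.001,y0+j*.001)),x0+i*.001,y0+j*.001) for i in range(-8,9) for j in range(-8,9)))
    q=minimize(f,best[1:],method='Nelder-Mead',options=dict(initial_simplex=[best[1:],(best[1]+.001,best[2]),(best[1],best[2]+.001)]))
    return q.x,q.fun
for nm,dd in(('top',d),('side',s)):
    print(nm,'cell',fit(dd,.545,-.150,.040,.027),'lamp',fit(dd,.459,.205,.060,.040))
# red dots
for nm,dd,pts in(('top',d,[(201,290),(231.6,125.2)]),('side',s,[])):
    im=dd['image'].astype(float); 
    for (r0,c0),z in zip([(201,290),(232,125)] if nm=='top' else [(190,258),(270,307)],(.04,.06)):
        w=np.zeros((384,512)); sl=(slice(r0-4,r0+5),slice(c0-5,c0+6))
        t=im[...,2]-np.maximum(im[...,1],im[...,0]); w[sl]=np.clip(t[sl]-25,0,None)
        if nm=='side' or z==.04:
            # exclude amber
            w[(im[...,1]-im[...,0])>40]=0
        r,c=np.mgrid[:384,:512]; R,Cc=(w*r).sum()/w.sum(),(w*c).sum()/w.sum()
        print(nm,z,R,Cc,pix2world(dd,R,Cc,z))
for l,im in(('top',d['image']),('side',s['image'])):
    r,c=(247,134) if l=='top' else (262,324)
    cv2.imwrite(f'pics/lamp_{l}.png',cv2.resize(im[r-18:r+18,c-22:c+22],None,fx=16,fy=16,interpolation=cv2.INTER_NEAREST))
```

```text
top cell (array([ 0.54611249, -0.1515856 ]), np.float64(-118.81637573242188)) lamp (array([0.45988941, 0.2048542 ]), np.float64(-99.0268783569336))
side cell (array([ 0.5437028 , -0.15186753]), np.float64(-75.52630615234375)) lamp (array([0.45924808, 0.20685657]), np.float64(-89.57096099853516))
top 0.04 200.5297619047619 289.9642857142857 [ 0.56451556 -0.16124441  0.04      ]
top 0.06 231.36373276776246 125.04453870625663 [0.49189381 0.21836153 0.06      ]
side 0.04 188.03056768558952 258.73799126637556 [ 0.56076353 -0.1605544   0.04      ]
side 0.06 269.69979296066253 306.07798481711524 [0.49052803 0.21774995 0.06      ]
```

View pics/lamp_top.png

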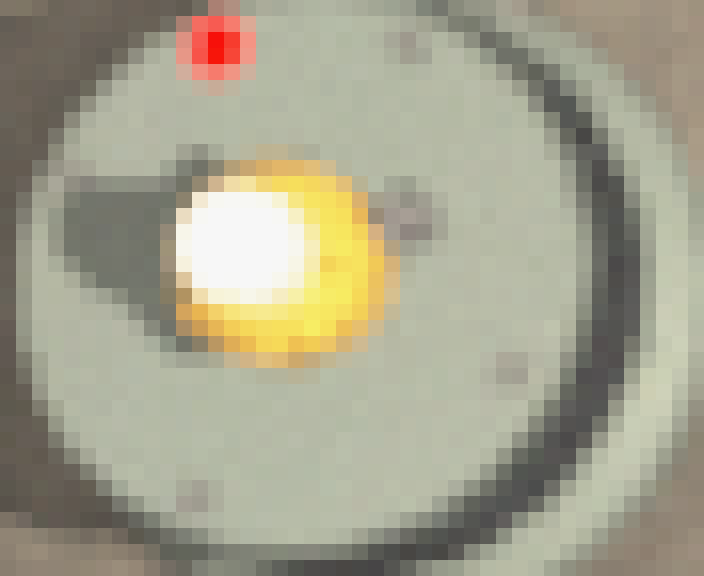

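View pics/lamp_side.png

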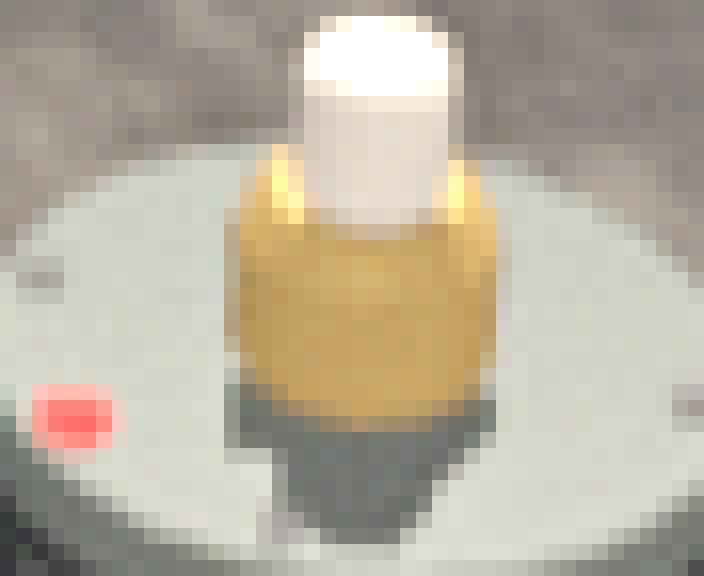

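Run:
```python
from h import *
d=optics.read_camera('top')
g=d['image'].astype(float)
# blob darker than flange near (242,137)
r,c=np.mgrid[236:249,134:142]; b=g[236:249,134:142]; 
print(b.sum(-1).astype(int)//3)
for R,C in((241.8,136.8),(241.5,137),(242,137.5),(240.5,138)):
  for z in(.066,.07):
    for ax in((.4599,.2049),(.4596,.2058)):
      p=pix2world(d,R,C,z); v=p[:2]-ax; print(R,C,z,np.hypot(*v)*1e3,np.degrees(np.arctan2(v[1],v[0])))
for ax,p in(((.4599,.2049),(.4919,.2184)),((.4592,.2069),(.4905,.21775))): print(np.degrees(np.arctan2(p[1]-ax[1],p[0]-ax[0])))
print('cell',[np.degrees(np.arctan2(p[1]-ax[1],p[0]-ax[0])) for ax,p in(((.5461,-.1516),(.5645,-.1612)),((.5437,-.1519),(.5608,-.1606)))])
o=telemetry.get_obs(); from scipy.spatial.transform import Rotation as Ro
print(o['tool_rot'],Ro.from_euler('xyz',o['tool_rot'],degrees=True).as_matrix())
```

```text
[[175 176 177 178 176 175 175 176]
 [178 176 176 177 175 178 176 179]
 [177 176 178 175 178 177 177 179]
 [176 176 179 178 179 179 179 180]
 [173 177 161 153 172 178 180 181]
 [170 155 155 145 150 166 179 177]
 [170 137 153 159 145 160 180 180]
 [180 173 154 135 136 159 180 177]
 [189 178 155 150 163 173 179 179]
 [189 175 170 170 179 178 180 178]
 [186 175 177 175 179 178 179 178]
 [185 174 182 178 178 176 176 178]
 [179 175 177 179 180 178 177 179]]
241.8 136.8 0.066 17.5734409967151 -65.3925064943525
241.8 136.8 0.066 18.516905363160767 -65.70813694106822
241.8 136.8 0.07 18.327131631909797 -68.0520565862273
241.8 136.8 0.07 19.27411994541086 -68.22486014962828
241.5 137 0.066 18.23416369983279 -64.019936159926
241.5 137 0.066 19.17503771385629 -64.39215470035725
241.5 137 0.07 18.964738352006655 -66.64767294417645
241.5 137 0.07 19.910095944004006 -66.88169103717865
242 137.5 0.066 18.860379533944254 -68.69201732348343
242 137.5 0.066 19.80792746719863 -68.82956123280248
242 137.5 0.07 19.65304421503116 -71.03251594286108
242 137.5 0.07 20.601688423036972 -71.05703820596239
240.5 138 0.066 21.151833322082297 -61.12027602530439
240.5 138 0.066 22.085466684511523 -61.56645602189494
240.5 138 0.07 21.824385812514265 -63.50499588486423
240.5 138 0.07 22.76408630814532 -63.83979028032543
22.873665190626713
19.11863689086236
cell [np.float64(-27.55281157671783), np.float64(-26.9657144328701)]
[-19.45415124  89.99096718  43.9732123 ] [[ 1.13456870e-04 -8.94367974e-01  4.47331995e-01]
 [ 1.09461560e-04  4.47332006e-01  8.94367969e-01]
 [-9.99999988e-01 -5.25065327e-05  1.48651803e-04]]
```

Run:
```python
from h import *
d=optics.read_camera('top'); P=cloud(d)
print((P[238:247,133:142,2]*1e3).astype(int))
k=16; r0,c0=229,112
def draw(im,pts,col):
    r,c=proj(d,np.array(pts)); q=np.stack([(c-c0+.5)*k,(r-r0+.5)*k],-1).round().astype(int)
    cv2.polylines(im,[q.reshape(-1,1,2)],True,col,1)
out=[]
a=np.linspace(0,2*np.pi,60)
ax=np.array((.4598,.2053))
im=cv2.resize(d['image'][229:265,112:156],None,fx=k,fy=k,interpolation=cv2.INTER_NEAREST)
for R,z,col in((.040,.06,(255,0,0)),(.014,.06,(255,0,255)),(.014,.075,(255,0,255)),(.0105,.08,(255,0,255))):
    draw(im,[(ax[0]+R*np.cos(t),ax[1]+R*np.sin(t),z) for t in a],col)
for th,col in((-45,(0,255,0)),(-62,(0,0,0))):
    t=np.radians(th);u=np.array((np.cos(t),np.sin(t)));v=np.array((-u[1],u[0]))
    for z in(.07,.064): draw(im,[(*(ax+u*x+v*y),z) for x,y in((.012,-.003),(.0205,-.003),(.0205,.003),(.012,.003))],col)
cv2.imwrite('pics/ov.png',im)
for R,C in((254-1,0),): pass
for (x,y) in((408,45),(512,370),(195,495),(215,45)):
    p=pix2world(d,y/k+r0-.5,x/k+c0-.5,.06)[:2]-ax; print(np.hypot(*p),np.degrees(np.arctan2(p[1],p[0])))
```

```text
[[  58   59   57   59   58   60   58   57   58]
 [  56   60   59   58   58   62   61   60   61]
 [  66   59   61   57   59   59   62   60   61]
 [  75   65   70   69   70   57   60   57   60]
 [  74   69   68   71   71   61   61   59   59]
 [  75   72   67   67   65   58   58   57   59]
 [  77   73 1039   57   59   59   58   61   64]
 [  78   72   65   58   55   58   61   58   60]
 [  77   71   61   59   60   62   59   59   60]]
0.03492202163942019 -23.760703506782132
0.034093717251045305 -114.46814478059432
0.033494664630380026 158.2035893432863
0.034855102974190894 22.451552303079527
```

View pics/ov.png

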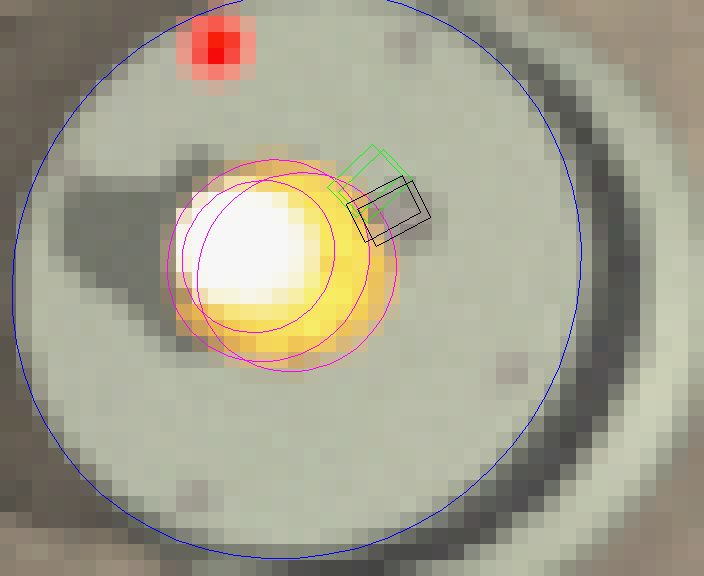

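The depth there (about 70 mm) shows that the mark is the pin. It appears at about −50° to −68° in world angle, so I'll start near there and search by turning. Now I'll move towards the cell.

```bash
python3 -m pendant '[[87,[0,-27,-27],[0.04,0,0]],[87,[0,-54,-54],[0.08,0,0]],[87,[0,-81,-81],[0.12,0,0]],[87,[0,-108,-108],[0.16,0,0]],[87,[0,-135,-135],[0.2,0,0]],[87,[0,-162,-162],[0.24,0,0]],[87,[0,-189,-189],[0.28,0,0]],[87,[0,-216,-216],[0.32,0,0]],[87,[0,-243,-243],[0.36,0,0]],[87,[0,-270,-270],[0.4,0,0]]]'
cat >> h.py <<'E'
from scipy.spatial.transform import Rotation as Ro
def state():
    o=telemetry.get_obs(); R=Ro.from_euler('xyz',o['tool_rot'],degrees=True).as_matrix()
    print('t',round(o['time_s'],2),'pos',np.round(o['tool_pos']*1e3,1),'x',R[:,0].round(4),'zyaw',round(np.degrees(np.arctan2(R[1,2],R[0,2])),2),'F',np.round(o['force'],1),'M',np.round(o['wrist_torque'],2),'w',round(o['grip_width']*1e3,1),'q',np.round(o['qpos'],0))
    return o,R
def shift(target,yaw=None):
    o,R=state(); t=np.array(target)-o['tool_pos']*1e3
    print('shift mm',(R.T@t).round(1))
    if yaw is not None:
        y=np.degrees(np.arctan2(R[1,2],R[0,2])); print('turn',[round(np.radians(-(yaw-y)),4)])
    # levelling
    ax=np.cross(R[:,0],[0,0,-1]); print('level rotvec tool',(R.T@ax).round(4))
E
python3 -c "
from h import *
shift((545,-152,150),20)"
```

```text
time_s: 2.03
tool_pos: [0.4118, 0.2173, 0.2399]
tool_rot: [7.1, 89.9, 47.5]
force: [0.1, 1.0, -0.0]
grip_width: 0.0868
t 2.03 pos [411.8 217.3 239.9] x [ 7.e-04  8.e-04 -1.e+00] zyaw 40.4 F [ 0.1  1.  -0. ] M [ 0.02 -0.03  0.01] w 86.8 q [-43.  -5.  12. 109.   1.  76.   8.]
shift mm [  89.7 -367.5 -138. ]
turn [np.float64(0.3561)]
level rotvec tool [-0.      0.001  -0.0001]
```

```bash
python3 -m pendant '[[87,[0,-37,-14],[0.04,0,0]],[87,[0,-74,-28],[0.08,0,0]],[87,[0,-110,-42],[0.12,0,0]],[87,[5,-147,-56],[0.16,0,0]],[87,[15,-184,-69],[0.2,0,0]],[87,[30,-220,-83],[0.24,0,0]],[87,[45,-257,-97],[0.28,0,0]],[87,[60,-294,-110],[0.32,0,0]],[87,[75,-331,-124],[0.356,0,0]],[87,[89,-367,-138],[0.356,0,0]]]'
python3 -c "
from h import *
shift((545,-151.7,34),20)
d=optics.read_camera('side');cv2.imwrite('pics/s1.png',d['image'])"
```

```text
time_s: 2.87
tool_pos: [0.5452, -0.1503, 0.1506]
tool_rot: [-8.7, 89.9, 11.4]
force: [1.0, 0.2, -0.4]
grip_width: 0.087
t 2.87 pos [ 545.2 -150.3  150.6] x [ 1.2e-03  3.0e-04 -1.0e+00] zyaw 20.06 F [ 1.   0.2 -0.4] M [-0.01 -0.08  0.05] w 87.0 q [-19.  13.  36. 103.  -8.  66.  40.]
shift mm [116.6  -1.3  -0.9]
turn [np.float64(0.001)]
level rotvec tool [-0.      0.0013  0.0002]
```

View pics/s1.png

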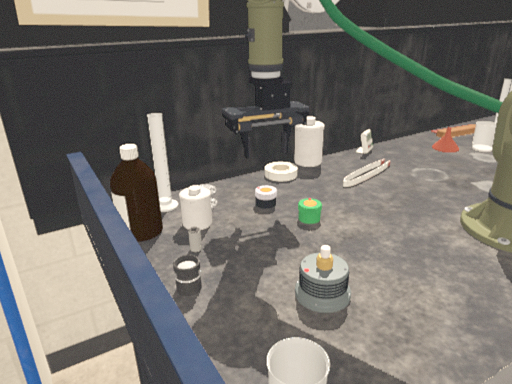

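```bash
python3 -m pendant '[[87,[25,-1,-1],[0,0.001,0]],[87,[50,-1,-1],[0,0.001,0]],[87,[75,-1,-1],[0,0.001,0]],[87,[95,-1,-1],[0,0.001,0]],[87,[110,-1,-1],[0,0.001,0]],[87,[120,-1,-1],[0,0.001,0]],[87,[120,-1,-1],[0,0.001,0]]]' 16
python3 -c "
from h import *
state()"
python3 -m pendant '[[40,[0,0,0],[0,0,0]],[40,[0,0,0],[0,0,0]],[40,[0,0,0],[0,0,0]],[40,[0,0,0],[0,0,0]],[40,[0,0,0],[0,0,0]],[40,[0,0,0],[0,0,0]],[40,[0,0,0],[0,0,0]],[40,[0,0,0],[0,0,0]]]' 16
python3 -c "
from h import *
state()"
```

```text
time_s: 3.5
tool_pos: [0.5426, -0.1493, 0.029]
tool_rot: [158.7, 89.7, 178.8]
force: [-0.1, -0.4, 0.3]
grip_width: 0.0874
t 3.5 pos [ 542.6 -149.3   29. ] x [-4.6e-03  1.0e-04 -1.0e+00] zyaw 20.13 F [-0.1 -0.4  0.3] M [-0.01  0.04  0.01] w 87.4 q [-16.  22.  33. 109. -15.  54.  45.]
time_s: 4.17
tool_pos: [0.5446, -0.1499, 0.0314]
tool_rot: [-73.6, 90.0, -53.5]
force: [-0.2, 0.8, 2.6]
grip_width: 0.0522
t 4.17 pos [ 544.6 -149.9   31.4] x [ 2.e-04 -2.e-04 -1.e+00] zyaw 20.12 F [-0.2  0.8  2.6] M [ 0.04 -0.01 -0.01] w 52.2 q [-16.  22.  33. 109. -15.  54.  45.]
```

```bash
python3 -m pendant '[[40,[-15,0,0],[0,0,0]],[40,[-35,0,0],[0,0,0]],[40,[-65,0,0],[0,0,0]],[40,[-95,0,0],[0,0,0]],[40,[-120,0,0],[0,0,0]],[40,[-120,0,0],[0,0,0]],[40,[-120,0,0],[0,0,0]]]'
python3 -c "
from h import *
o,R=state()
for n in('side','top'):
  d=optics.read_camera(n); r,c=proj(d,o['tool_pos']); r,c=int(r),int(c); print(r,c)
  cv2.imwrite('pics/g_%s.png'%n,cv2.resize(d['image'][max(r-45,0):r+45,c-60:c+60],None,fx=6,fy=6))"
```

```text
time_s: 4.75
tool_pos: [0.545, -0.1501, 0.1522]
tool_rot: [-25.9, 89.9, -5.8]
force: [0.3, 0.7, -1.0]
grip_width: 0.0523
t 4.75 pos [ 545.  -150.1  152.2] x [ 2.e-03 -2.e-04 -1.e+00] zyaw 20.11 F [ 0.3  0.7 -1. ] M [-0.05  0.02  0.02] w 52.3 q [-19.  13.  36. 103.  -8.  67.  40.]
146 264
198 290
```

View pics/g_side.png

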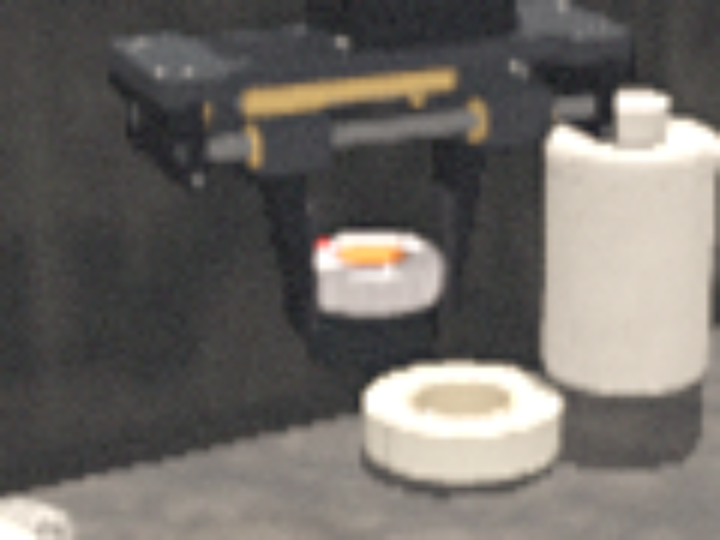

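View pics/g_top.png

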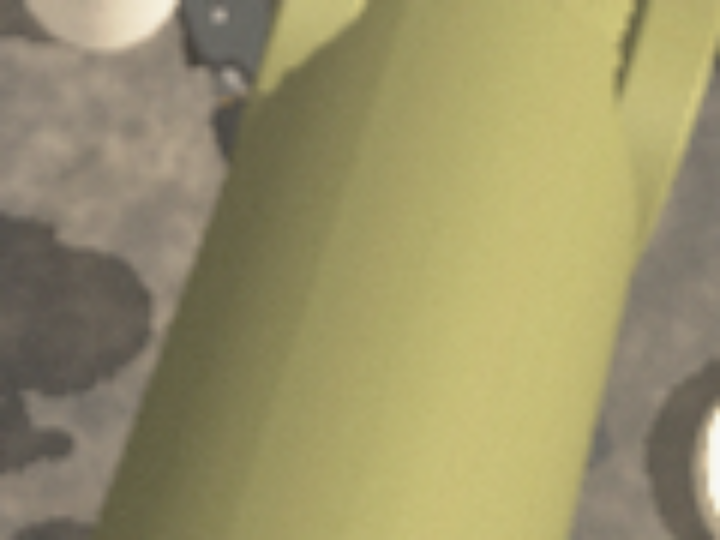

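```bash
python3 -c "
from h import *
shift((459.6,205.9,152),-8.6)"
```

```text
t 4.85 pos [ 543.3 -149.6  149.7] x [-2.9e-03  2.0e-04 -1.0e+00] zyaw 20.12 F [ 0.4 -1.1 -1.1] M [-0.08  0.02  0.  ] w 52.2 q [-19.  13.  36. 103.  -8.  67.  40.]
shift mm [ -2.  362.6  43.7]
turn [np.float64(0.5012)]
level rotvec tool [-0.     -0.0027 -0.0011]
```

```bash
python3 -m pendant '[[40,[0,25,3],[0.05,0,0]],[40,[0,63,8],[0.1,0,0]],[40,[0,103,12],[0.15,0,0]],[40,[0,143,17],[0.2,0,0]],[40,[0,183,22],[0.25,0,0]],[40,[0,223,27],[0.3,0,0]],[40,[0,263,32],[0.35,0,0]],[40,[0,303,37],[0.4,0,0]],[40,[0,338,41],[0.45,0,0]],[40,[0,362,44],[0.5,0,0]]]'
python3 -m pendant '[[40,[0,0,0],[0,0,0]],[40,[0,0,0],[0,0,0]]]'
cat >> h.py <<'E'
def avgpos(n=6,cam='side'):
    ps=[];ys=[];fs=[]
    for i in range(n):
        d=optics.read_camera(cam); o=telemetry.get_obs(); ps.append(o['tool_pos']*1e3); fs.append(o['force'])
        R=Ro.from_euler('xyz',o['tool_rot'],degrees=True).as_matrix(); ys.append(np.degrees(np.arctan2(R[1,2],R[0,2])))
    print('avg',np.mean(ps,0).round(1),'sd',np.std(ps,0).round(2),'yaw',round(np.mean(ys),2),'F',np.mean(fs,0).round(2),'t',round(o['time_s'],2)); return d,np.mean(ps,0),R
E
python3 -c "
from h import *
d,p,R=avgpos()
r,c=proj(d,p/1e3); r,c=int(r),int(c); print(r,c)
cv2.imwrite('pics/l_side.png',cv2.resize(d['image'][r-35:r+75,c-65:c+65],None,fx=5,fy=5,interpolation=cv2.INTER_CUBIC))
state()"
```

```text
time_s: 5.68
tool_pos: [0.4582, 0.2087, 0.149]
tool_rot: [-160.1, 89.8, -168.6]
force: [0.2, -0.4, -1.0]
grip_width: 0.0522
time_s: 5.85
tool_pos: [0.4594, 0.2061, 0.149]
tool_rot: [-137.2, 89.7, -145.5]
force: [-0.4, -0.5, -0.1]
grip_width: 0.0524
avg [460.9 203.7 150. ] sd [0.43 0.4  0.46] yaw -8.62 F [ 0.13 -0.31 -1.17] t 6.15
217 325
t 6.15 pos [461.3 203.7 150.6] x [-1.3e-03 -7.0e-04 -1.0e+00] zyaw -8.67 F [-0.2  0.1 -1.1] M [-0.08  0.06  0.02] w 52.2 q [-47.   4.  21. 111.  -2.  65. -34.]
```

View pics/l_side.png

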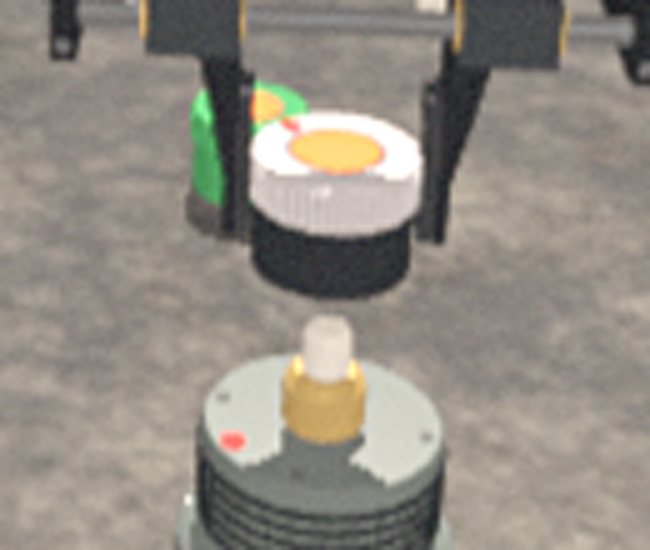

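```bash
cat >> h.py <<'E'
from scipy.optimize import minimize
def fit(dd,x0,y0,z,R,n=8):
    g=cv2.GaussianBlur(dd['image'].astype(np.float32),(0,0),.8)
    a=np.linspace(0,2*np.pi,180,endpoint=False)
    def samp(x,y,r):
        p=np.stack([x+r*np.cos(a),y+r*np.sin(a),np.full_like(a,z)],-1); rr,cc=proj(dd,p)
        return cv2.remap(g,cc.astype(np.float32)[None],rr.astype(np.float32)[None],cv2.INTER_LINEAR)[0]
    def f(v):
        D=np.abs(samp(v[0],v[1],R+.0015)-samp(v[0],v[1],R-.0015)).sum(-1); return -np.minimum(D,120).mean()
    best=min(((f((x0+i*.001,y0+j*.001)),x0+i*.001,y0+j*.001) for i in range(-n,n+1) for j in range(-n,n+1)))
    q=minimize(f,best[1:],method='Nelder-Mead',options=dict(initial_simplex=[best[1:],(best[1]+.001,best[2]),(best[1],best[2]+.001)]))
    return q.x,q.fun
E
python3 - <<'E'
from h import *
d=optics.read_camera('side'); P=cloud(d)
c,f=fit(d,.461,.204,.160,.027); print('cell',c,f)
c2,f=fit(d,.461,.204,.160,.015); print('amber?',c2,f)
im=d['image'].astype(float); t=im[...,2]-im[...,1]; 
r,cc=np.mgrid[:384,:512]; m=(t>60)&(r>190)&(r<215)&(cc>308)&(cc<326)&(im[...,1]-im[...,0]<30)
print(m.sum(),r[m].mean(),cc[m].mean()); p=pix2world(d,r[m].mean(),cc[m].mean(),.160); v=p[:2]-c; print(p,np.hypot(*v),np.degrees(np.arctan2(v[1],v[0])))
q=P.reshape(-1,3); m=(np.hypot(q[:,0]-.461,q[:,1]-.204)<.026)&(q[:,2]>.150)&(q[:,2]<.17); print(m.sum(),np.median(q[m],0))
E
```

```text
cell [0.46009531 0.20221856] -80.71231842041016
amber? [0.45966065 0.20388289] -74.12820434570312
7 206.0 316.7142857142857
[0.47256782 0.18347724 0.16      ] 0.02251223486328842 -56.35589357197304
514 [0.46353744 0.21087126 0.16028952]
```

```bash
python3 -m pendant '[[40,[5,3,-1],[0,0,0]],[40,[15,3,-1],[0,0,0]],[40,[25,3,-1],[0,0,0]],[40,[32,3,-1],[0,0,0]],[40,[37,3,-1],[0,0,0]],[40,[41,3,-1],[0,0,0]],[40,[44,3,-1],[0,0,0]],[40,[44,3,-1],[0,0,0]]]' 20
python3 -c "
from h import *
d,p,R=avgpos(4)
r,c=proj(d,p/1e3); r,c=int(r),int(c); print(r,c)
cv2.imwrite('pics/l2.png',cv2.resize(d['image'][r-35:r+65,c-65:c+65],None,fx=5,fy=5,interpolation=cv2.INTER_CUBIC))
state()"
```

```text
time_s: 6.87
tool_pos: [0.4601, 0.208, 0.1062]
tool_rot: [-142.1, 89.9, -150.6]
force: [-0.3, 0.4, -1.0]
grip_width: 0.0521
avg [460.6 208.3 107. ] sd [0.15 0.08 0.24] yaw -8.54 F [ 0.01  0.24 -0.96] t 7.07
241 324
t 7.07 pos [460.8 208.4 107.3] x [-2.e-04  1.e-04 -1.e+00] zyaw -8.54 F [ 0.1  0.4 -0.7] M [-0.09  0.05 -0.  ] w 52.1 q [-47.   7.  20. 113.  -3.  60. -33.]
```

View pics/l2.png

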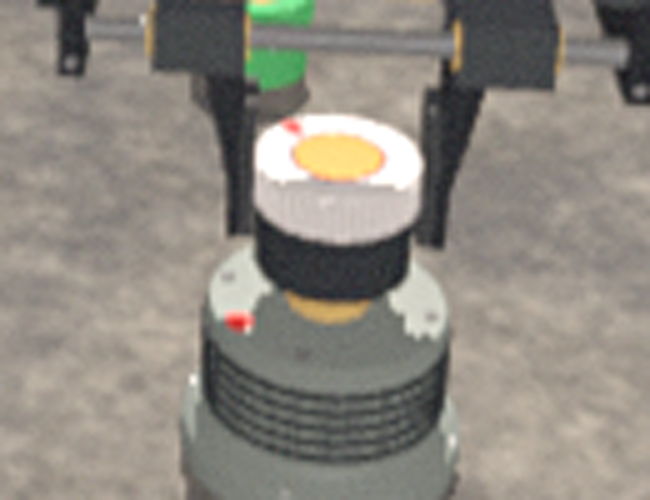

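```bash
python3 -m pendant '[[40,[2,0,0],[0,0,0]],[40,[4,0,0],[0,0,0]],[40,[5,0,0],[0,0,0]],[40,[6,0,0],[0,0,0]],[40,[7,0,0],[0,0,0]],[40,[7,0,0],[0,0,0]]]' 20
python3 -c "
from h import *
avgpos(4);state()"
```

```text
time_s: 7.57
tool_pos: [0.4609, 0.2088, 0.1008]
tool_rot: [101.0, 90.0, 92.5]
force: [-0.9, 0.8, 6.5]
grip_width: 0.052
avg [460.9 208.8 100.9] sd [0.   0.02 0.01] yaw -8.53 F [-1.51  0.26  5.42] t 7.77
t 7.77 pos [460.9 208.8 100.9] x [ 0.e+00  9.e-04 -1.e+00] zyaw -8.53 F [-2.2  1.1  5.6] M [-0.09  0.34 -0.02] w 52.2 q [-46.   8.  20. 113.  -3.  59. -33.]
```

```bash
python3 -m pendant '[[40,[1,0,0],[0,0,0]],[40,[1.5,0,0],[0,0,0]],[40,[1.5,0,0],[0.02,0,0]],[40,[1.5,0,0],[0.05,0,0]],[40,[1.5,0,0],[0.08,0,0]],[40,[1.5,0,0],[0.11,0,0]],[40,[1.5,0,0],[0.14,0,0]],[40,[1.5,0,0],[0.14,0,0]]]' 20
python3 -c "
from h import *
avgpos(3);state()"
```

```text
time_s: 8.43
tool_pos: [0.4626, 0.2092, 0.1003]
tool_rot: [45.2, 89.8, 28.5]
force: [1.0, 1.3, 6.1]
grip_width: 0.0522
avg [462.6 209.1 100.3] sd [0.   0.01 0.01] yaw -16.56 F [0.81 0.55 7.09] t 8.58
t 8.58 pos [462.6 209.1 100.3] x [ 0.0036  0.002  -1.    ] zyaw -16.55 F [0.4 1.2 7.1] M [-0.14 -0.16  0.04] w 52.1 q [-47.   8.  21. 113.  -3.  59. -41.]
```

```bash
python3 -m pendant '[[40,[0.5,0,0],[0.03,0,0]],[40,[0.5,0,0],[0.06,0,0]],[40,[0.5,0,0],[0.09,0,0]],[40,[0.5,0,0],[0.12,0,0]],[40,[0.5,0,0],[0.15,0,0]],[40,[0.5,0,0],[0.15,0,0]]]' 20
python3 -c "
from h import *
avgpos(3);o,R=state()
d=optics.read_camera('side');r,c=proj(d,o['tool_pos']); r,c=int(r),int(c); print(r,c)
cv2.imwrite('pics/l3.png',cv2.resize(d['image'][r-35:r+65,c-65:c+65],None,fx=5,fy=5,interpolation=cv2.INTER_CUBIC))"
```

```text
time_s: 9.08
tool_pos: [0.4615, 0.2085, 0.0986]
tool_rot: [50.3, 89.9, 25.1]
force: [0.8, -0.1, 2.3]
grip_width: 0.0522
avg [461.5 208.5  98.5] sd [0.02 0.01 0.05] yaw -25.11 F [2.3  0.54 2.8 ] t 9.23
t 9.23 pos [461.5 208.5  98.5] x [ 1.3e-03  6.0e-04 -1.0e+00] zyaw -25.11 F [2.9 0.3 2.7] M [-0.03 -0.52  0.04] w 52.3 q [-48.   8.  22. 114.  -3.  59. -49.]
246 324
```

View pics/l3.png

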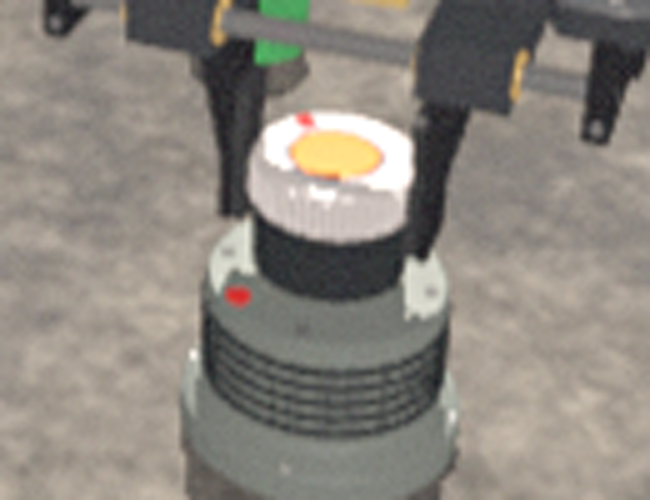

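The force fell to about the ejector load alone and z dropped, so the keyway is probably over the pin. I'll push down gently.

```bash
python3 -m pendant '[[40,[1,0,0],[0,0,0]],[40,[2,0,0],[0,0,0]],[40,[3,0,0],[0,0,0]],[40,[4,0,0],[0,0,0]],[40,[4,0,0],[0,0,0]]]' 24
python3 -c "
from h import *
avgpos(3);state()"
```

```text
time_s: 9.7
tool_pos: [0.4611, 0.2084, 0.0942]
tool_rot: [53.4, 90.0, 28.3]
force: [5.1, 0.5, 4.9]
grip_width: 0.0519
avg [460.9 208.4  94.2] sd [0.08 0.02 0.01] yaw -25.15 F [4.17 0.65 4.95] t 9.85
t 9.85 pos [460.8 208.4  94.2] x [ 0.e+00  1.e-04 -1.e+00] zyaw -25.15 F [3.7 0.3 5. ] M [-0.06 -0.88  0.03] w 52.1 q [-48.   8.  22. 114.  -4.  59. -49.]
```

```bash
python3 -m pendant '[[40,[0,0.3,0.7],[0,0,0]],[40,[0,0.6,1.4],[0,0,0]],[40,[1,0.6,1.4],[0,0,0]],[40,[2,0.6,1.4],[0,0,0]],[40,[3,0.6,1.4],[0,0,0]],[40,[3,0.6,1.4],[0,0,0]]]' 24
python3 -c "
from h import *
avgpos(3);state()"
```

```text
time_s: 10.35
tool_pos: [0.4609, 0.2084, 0.0913]
tool_rot: [-150.1, 89.8, -175.2]
force: [0.1, 0.6, 10.3]
grip_width: 0.0522
avg [460.9 208.4  91.3] sd [0.01 0.01 0.01] yaw -25.14 F [-0.36 -0.34 10.71] t 10.5
t 10.5 pos [460.9 208.4  91.4] x [-3.2e-03 -2.0e-04 -1.0e+00] zyaw -25.13 F [-0.3 -0.2 10.7] M [-0.09  0.18 -0.02] w 52.1 q [-47.   9.  22. 114.  -4.  58. -49.]
```

```bash
python3 -m pendant '[[40,[0.7,0,0],[0,0,0]],[40,[1.5,0,0],[0,0,0]],[40,[1.5,0,0],[0,0,0]]]' 24
python3 -c "
from h import *
avgpos(3);o,R=state()
d=optics.read_camera('side');r,c=proj(d,o['tool_pos']); r,c=int(r),int(c); print(r,c)
cv2.imwrite('pics/l4.png',cv2.resize(d['image'][r-35:r+65,c-65:c+65],None,fx=6,fy=6,interpolation=cv2.INTER_CUBIC))"
```

```text
time_s: 10.75
tool_pos: [0.4609, 0.2084, 0.0912]
tool_rot: [-156.1, 89.8, 178.8]
force: [-3.8, -1.6, 21.5]
grip_width: 0.0523
avg [460.9 208.4  91.2] sd [0.01 0.   0.  ] yaw -25.14 F [-3.85 -1.74 20.6 ] t 10.9
t 10.9 pos [460.9 208.4  91.2] x [-3.6e-03  2.0e-04 -1.0e+00] zyaw -25.14 F [-4.5 -2.4 20.6] M [-0.57  0.89 -0.03] w 51.9 q [-47.   9.  22. 114.  -4.  58. -49.]
250 324
```

View pics/l4.png

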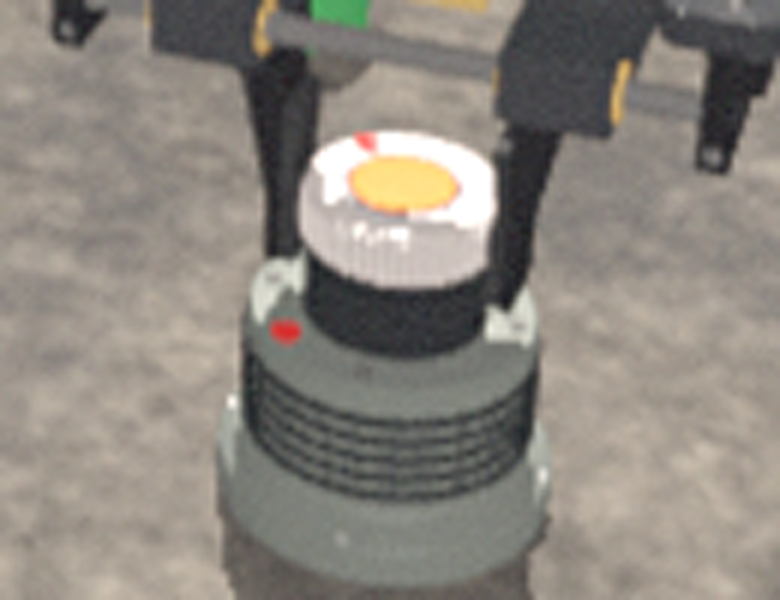

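Run:
```python
from h import *
d=optics.read_camera('side'); P=cloud(d); q=P.reshape(-1,3)
m=(np.hypot(q[:,0]-.4598,q[:,1]-.207)<.022)&(q[:,2]>.085)&(q[:,2]<.115); print('cell top z',m.sum(),np.median(q[m,2]))
m=(np.hypot(q[:,0]-.4598,q[:,1]-.207)<.039)&(np.hypot(q[:,0]-.4598,q[:,1]-.207)>.03)&(q[:,2]>.05)&(q[:,2]<.07); print('flange z',m.sum(),np.median(q[m,2]))
for z in(.096,.100,.105,.110): print(z,fit(d,.46,.206,z,.027))
print('flange',fit(d,.46,.206,.06,.040,5))
for z in(.06,.062,.065,.07): print('skirt',z,fit(d,.46,.206,z,.0255))
g=d['image'].astype(int)
for y in(.2069,.2084):
  for z in(.06,.065,.07): print('skirt front row',y,z,proj(d,np.array((.46,y+.0255,z))))
r,c=proj(d,np.array((.46,.2324,.06))); c=int(round(c)); print([(k,g[k,c-1:c+2].mean(0).astype(int).tolist()) for k in range(262,278)])
```

```text
cell top z 308 0.1014865474092958
flange z 368 0.0609001243245037
0.096 (array([0.45575128, 0.19924925]), np.float64(-86.55409240722656))
0.1 (array([0.45750011, 0.20593036]), np.float64(-84.89458465576172))
0.105 (array([0.46136542, 0.21531817]), np.float64(-85.68125915527344))
0.11 (array([0.46274561, 0.22352411]), np.float64(-87.0271987915039))
flange (array([0.45824857, 0.20197033]), np.float64(-48.11037826538086))
skirt 0.06 (array([0.45888169, 0.20668949]), np.float64(-67.21630096435547))
skirt 0.062 (array([0.45944664, 0.20925745]), np.float64(-67.49192810058594))
skirt 0.065 (array([0.45999618, 0.21314583]), np.float64(-67.62782287597656))
skirt 0.07 (array([0.45536056, 0.19017241]), np.float64(-79.5834732055664))
skirt front row 0.2069 0.06 (np.float64(274.6537899084176), np.float64(326.0925592615266))
skirt front row 0.2069 0.065 (np.float64(272.1082923491926), np.float64(326.27373432367244))
skirt front row 0.2069 0.07 (np.float64(269.5460176791528), np.float64(326.4561034918914))
skirt front row 0.2084 0.06 (np.float64(275.21519890869286), np.float64(326.25411739533786))
skirt front row 0.2084 0.065 (np.float64(272.66618499912533), np.float64(326.4362060327052))
skirt front row 0.2084 0.07 (np.float64(270.10033528184226), np.float64(326.6194973348655))
[(262, [161, 166, 177]), (263, [81, 80, 84]), (264, [50, 47, 46]), (265, [55, 51, 49]), (266, [59, 55, 54]), (267, [57, 54, 52]), (268, [57, 53, 54]), (269, [59, 54, 53]), (270, [57, 51, 49]), (271, [60, 55, 54]), (272, [55, 52, 50]), (273, [58, 53, 52]), (274, [69, 66, 66]), (275, [99, 102, 101]), (276, [116, 123, 120]), (277, [115, 119, 118])]
```

```bash
python3 -m pendant '[[40,[-0.5,0,-0.4],[0,0,0]],[40,[-0.5,0,-0.4],[0,0,0]],[40,[-0.5,0,-0.4],[0,0,0]]]' 24
python3 -c "
from h import *
avgpos(6);state()"
```

```text
time_s: 11.25
tool_pos: [0.4609, 0.2084, 0.0913]
tool_rot: [-154.2, 89.8, -179.4]
force: [-0.7, -1.9, 16.3]
grip_width: 0.0522
avg [460.9 208.4  91.3] sd [0.02 0.01 0.02] yaw -25.15 F [-2.19 -1.56 16.48] t 11.55
t 11.55 pos [460.9 208.4  91.3] x [-0.0028 -0.     -1.    ] zyaw -25.14 F [-2.1 -2.2 16.5] M [-0.46  0.46  0.  ] w 52.1 q [-47.   9.  22. 114.  -4.  58. -49.]
```

Steady at home: z is 91.3 mm with a push of about 17 N, well above the 7.5 N spring, and the grip is 24 N. I'm handing it in.

```bash
python3 -c "
from cell import env
print(env.sign_off())"
```

```text
the job is handed in; nothing more can be done
None
```

The amber filter cell is on the spigot, keyed over the pin and sitting home. I handed the job in at 11.6 s with the arm still holding it down. It was gripped by the collar at 16–24 N throughout, under the 30 N limit.

I lowered the cell until it rested on the pin. Then I turned it clockwise until the contact force dropped to about the spring's alone, and pushed it down until it stopped hard.

**Checks that agreed:**
- The tool came down 9.6 mm from the pin rest, against 10 mm expected, and then stopped dead (about 10 N more push moved it only 0.1 mm).
- The cell's top measured 40.6 mm above the flange, against its 40 mm height, and the skirt's edge lies at flange level in the picture.
- The final hold was steady at about 17 N of push, against the 7.5 N spring, with a 24 N grip.

**Checks that disagreed:**
- By my camera measurements the pin is about 90° clockwise from the lamp's red dot, not within the stated 25–72°. The keyway engaged there anyway.
- The gripper read an opening of 52 mm on the 54 mm collar.
- Refitting the flange and collar outlines at the end was too loose to use, so I relied on the depth readings and the skirt edge.

The arm's path kept clear of the loupe, cassette and tape, but I took no final picture to confirm they had not moved.

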